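Fit the spacer on the idli stand and show it to the phone

ROBOT

A 6-joint arm with a two-finger parallel gripper is mounted at the origin on the work surface. World frame = base frame: x ahead of the robot, y to its left, z up, the work surface at z = 0. Lengths are in m, angles in rad, forces in N, time in s.
With the tool pointing down it reaches from about 0.15 to 0.775 m from the base axis. Payload 6.1 kg.
Tool frame: the origin (TCP) lies at the very end of the fingers, on their centre line; the grasp point (between the pads) lies 19 mm behind it (env.hold_point_z is the distance from the TCP to the grasp point, in m); x points along the fingers, y is the direction in which the jaws open and shut, and the axes are right-handed (so a half turn about x gives the same grasp; the last joint's range is limited). The gripper opens to 85 mm and grips with 20 to 120 N. Pads are 22 mm wide; open, the fingers measure 114 mm over their backs; the gripper's body (76 mm by 85 mm) begins 54 mm behind the grasp point. The pads swing forward as they close: fully open they stand 13 mm farther back than shut.
Start: joints at [1.338, 0.126, -0.04, 1.405, 0, 1.571], TCP at [0.121, 0.511, 0.206] pointing down, gripper open.
Joint ranges: [-2.72, 2.72], [-0.95, 1.95], [-1.27, 1.35], [-1.78, 2.02], [-1.46, 1.47], [-3.14, 3.14]. Speed limits (rad/s): [2.39, 2.39, 3.01, 3.14, 3.14, 3.14].

INTERFACE

Orientations are given as a unit quaternion [x, y, z, w].
In Python, from cell import env gives the robot as it stands. The module is installed in compiled form; this text tells all that it offers.
- The arm moves only by the tool jog_arm, never from a script. Its argument "commands" is a list of rows, each an object of numbers: "dx", "dy", "dz": the shift along the tool's x, y, z in m; "wx", "wy", "wz": the turn, a rotation vector about the tool's x, y, z in degrees; "grip": the finger opening in m, from 0 to 0.0854. A call has exactly 10 rows; each row shifts and turns the commanded pose from where the row before left it, along the tool's axes as they then stand; what a row does not reach is not made up. A row lasts 1/8 s, in which the tool goes at most 62.5 mm and 10.7 degrees, less where a joint would pass 70% of its speed; a pose out of reach is approached as far as the arm can. A call with a gripper value outside its range is refused whole. The fingers move at their own pace and stop on an object; "grip_force" is the grip in N (left out, the last holds). Time passes only in rows, so rows that do not move let the fingers close, or fill a call up. It gives the time, the measured TCP pose, the force and the opening at its end, in the units of the state.
- env.read_state(): the state, without advancing time (a new reading comes with each control period).
- env.grab_frame(name): name is "side" or "top"; returns (picture, depth): 420x560x3 uint8, blue, green, red; 420x560 float32, m along the optical axis (not along the pixel's ray), 0 where there is no reading.
- env.calibration(name): a dict with "camera_matrix" (3x3 intrinsics, pixels), "world_to_cam" (4x4, takes a point from world to camera coordinates). Camera axes: x right, y down, z forward; pixel columns grow to the right and rows downward; lengths in m; the calibration is good to about 2 mm. A picture is of the moment at which its call begins. calibration takes no time and is no camera call.
- env.hand_in(): hands the job in, once; it reports no verdict.
The state is a dict: "time": time; "q": joint angles; "joint_vel": joint speeds; "joint_efforts": joint torques, N m; "position": TCP position; "tool_rot": TCP orientation; "ft_force": force on the tool from outside, world axes, zero at the start; "ft_torque": the same for the moment, N m; "width": opening from 0.0 (shut) to 1.0 (fully open).
Only numpy, scipy, OpenCV 4.12 (cv2) and the standard library are available. Lean on these libraries where they do the work, as an engineer would, in place of code of your own. Each camera call takes 0.05 s, during which the arm holds its last target. There are 200 camera calls.

TASK

Slide the steel spacer tube from the flap shelf over the rod of the two-cup idli stand so that it rests on the stand, and let go of it. Then lift the whole stand off the counter and finish still holding it, quite still and upright, straight in front of the phone's lens with the middle of the spacer 18 cm from the lens and level with it, and the two cups side by side across the picture. Leave the phone and all the other things where they are.

Things in the scene. Friction and masses are not known exactly. Their poses are not given: they have to be found in the camera images.
- spacer: the part to fit: a plain bare-steel tube, outside diameter 32, bore 16, length 40 mm, 60 g, standing upright on the 12 mm thick flap shelf. Origin at the centre of its underside, z along its bore; both ends are alike. It is the only short tube on the shelf.
- spacer_mid (a point): centre of the spacer, on its axis, 20 mm above its underside
- stand: loose bare-steel idli stand on the counter, 0.25 to 0.5 kg: two shallow dishes (75 mm across, centres 55 mm to either side of the rod along x) joined by a web to a hub of 36 mm diameter; 185 x 75 x 24 mm. The spacer comes to rest on the hub's flat top, 24 mm above the underside. Origin at the centre of the underside, z up along the rod; half a turn about z looks the same.
- rod_tip (a point): top of the stand's upright rod, 114 mm above its underside. The rod is 12 mm in diameter from the hub up to 104 mm, then tapers to 5 mm at the top. With the spacer on, the rod is bare from 64 mm up and can be gripped there; the stand balances on the rod's axis.
- lens (a point): centre of the lens on the back of the phone (black, 72 x 150 x 9 mm, upright in a clamp on a small tripod). -x of this frame is the direction in which the lens looks, level, roughly towards the robot; y is across its picture, z up. Lens height 150 to 200 mm above the counter, different each time.
- tripod: small black three-legged tripod with the phone on it, fixed to the counter. Origin on the counter below the lens, same axes as the lens; its legs reach 60 mm from its mast, which stands 40 mm behind the lens.
- flap: flap shelf folded down flat on the counter from the low steel rack behind it (fixed): plywood plate 300 (x) x 520 (y) x 12 mm, origin at the centre of the plate's underside; the open rack, 200 mm high, stands along its +x edge with a small round chopping board (150 mm) upright in it
- dabba: bystander: closed round steel masala dabba, diameter 174, 80 mm high with its knob, on the flap; origin centre of underside
- ghee: bystander: steel ghee pot with screw lid, diameter 82, 103 mm high, on the flap; origin centre of underside
- cup_a: bystander: larger blue plastic measuring cup with handle, diameter 68, 60 mm high, on the flap; origin centre of underside
- cup_b: bystander: smaller blue plastic measuring cup with handle, diameter 58, 45 mm high, on the flap; origin centre of underside
- jar: bystander: jar with steel lid, diameter 60, 85 mm high, on the counter; origin centre of underside
- spoon: bystander: wooden spoon 200 mm long lying on the counter along its x

How it is judged:
By the outcome, as a careful person would: the job done as asked, in the order asked, and still so for the second after the job is handed in, while the arm keeps its last pose, push and grip.
It also fails if it takes over 66 s, if anything falls off the work surface, if the arm or the gripper's body presses on something with over 40 N, if the wrist force passes 120 N, or if a joint passes its speed limit or range.

## Working session

There is one attempt and no reset: what is moved stays moved. The work goes in short steps, Python scripts to look and compute and a tool call to move; the robot and the scene stay as the last step left them, time stands still between calls to the robot, and variables do not carry over. Pictures are saved under pics/ and viewed, about 8 in all and at most 12, crops included, and the job is handed in when it is done.

Besides the shell and the picture viewer there is one more tool, called after "Call:" in YAML: its name, and indented under it one key for each argument. jog_arm: Moves the arm, as the interface text tells. Its arguments: {"type":"object","properties":{"commands":{"type":"array"},"grip_force":{"type":"number"}},"required":["commands"]}

```bash
mkdir -p pics
cat > h.py <<'E'
import numpy as np, cv2
from cell import env
def grab(n,save=None):
    p,d=env.grab_frame(n)
    np.savez(f'{n}.npz',p=p,d=d)
    if save: cv2.imwrite(f'pics/{save}.png',p)
    return p,d
def load(n):
    z=np.load(f'{n}.npz'); return z['p'],z['d']
def cal(n):
    c=env.calibration(n); return np.array(c['camera_matrix']),np.array(c['world_to_cam'])
def onplane(n,uv,z):
    K,T=cal(n); uv=np.atleast_2d(uv).astype(float)
    r=np.c_[uv,np.ones(len(uv))]@np.linalg.inv(K).T@T[:3,:3]
    c=-T[:3,:3].T@T[:3,3]
    return c+r*((z-c[2])/r[:,2])[:,None]
def cloud(n,d):
    K,T=cal(n); v,u=np.indices(d.shape)
    P=np.stack([(u-K[0,2])/K[0,0]*d,(v-K[1,2])/K[1,1]*d,d],-1)
    return (P-T[:3,3])@T[:3,:3]
def proj(n,X):
    K,T=cal(n); X=np.atleast_2d(X); c=X@T[:3,:3].T+T[:3,3]; p=c@K.T; return p[:,:2]/p[:,2:]
E
python3 - <<'E'
from h import *
p,d=grab('side','side0');p2,d2=grab('top','top0')
for n in('side','top'):
    K,T=cal(n); print(n,K.round(1).tolist(),(-T[:3,:3].T@T[:3,3]).round(3),T[2,:3].round(3))
s=env.read_state();print(s,env.hold_point_z)
cv2.imwrite('pics/both.png',cv2.resize(np.vstack([p,p2]),None,fx=.714,fy=.714))
E
```

```text
side [[448.8, 0.0, 275.0], [0.0, 448.8, 208.3], [0.0, 0.0, 1.0]] [0.279 0.732 0.894] [ 0.28  -0.629 -0.725]
top [[450.4, 0.0, 269.5], [0.0, 450.4, 210.6], [0.0, 0.0, 1.0]] [0.479 0.049 1.132] [ 0.078 -0.008 -0.997]
{'time': 0.1, 'q': array([ 1.33799576e+00,  1.26346817e-01, -4.05236333e-02,  1.40540835e+00,
        1.78153555e-05,  1.57081424e+00]), 'joint_vel': array([-0.00083491, -0.00238423,  0.00332763, -0.00059543,  0.00112945,
       -0.00096571]), 'joint_efforts': array([-1.85038411e-04, -4.36906600e+01,  3.53603804e+01,  1.37625917e-02,
        1.53144247e-04,  2.90349867e-06]), 'position': array([0.12101782, 0.51043444, 0.20488453]), 'tool_rot': array([ 0.08160811,  0.70238808, -0.08264782,  0.70225383]), 'ft_force': array([ 0.34173766, -0.55931769,  0.13120242]), 'ft_torque': array([-0.00032702,  0.03691316,  0.00471743]), 'width': 1.0012022447750566} 0.0187
```

View pics/top0.png

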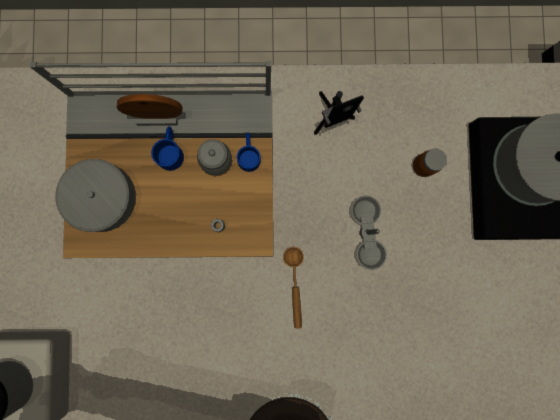

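View pics/side0.png

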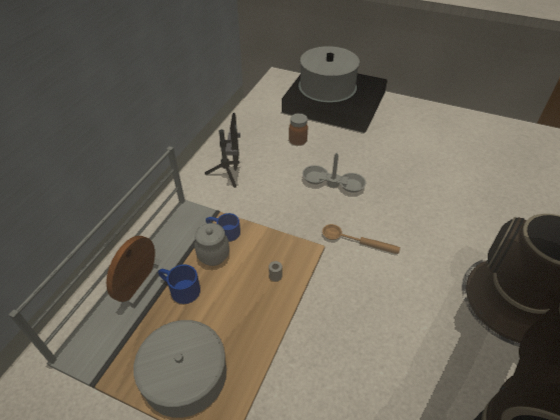

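The top view shows the spacer at (217,226), the stand dishes at (366,211) and (371,255), the rod tip at about (377,231), and the phone edge-on from (330,120) to (363,97). The side view shows the spacer at (276,271), the rod tip at (335,155) and the phone at (235,130).

Run:
```python
from h import *
p,d=load('top');p2,d2=load('side')
C=cloud('top',d);S=cloud('side',d2)
def blob(C,P,name,box,zr):
    u0,v0,u1,v1=box; X=C[v0:v1,u0:u1].reshape(-1,3); D=X[(X[:,2]>zr[0])&(X[:,2]<zr[1])]
    print(name,len(D),'med',np.median(D,0).round(4),'min',D.min(0).round(3),'max',D.max(0).round(3)); return D
sp=blob(C,p,'spacer top',(205,213,230,240),(.042,.06))
print('mid-rect',((sp.min(0)+sp.max(0))/2).round(4))
sp=blob(S,p2,'spacer side',(262,258,290,284),(.03,.06))
dt=blob(C,p,'dishes',(340,190,395,275),(.006,.03))
blob(C,p,'rod',(340,190,395,275),(.05,.13))
blob(S,p2,'rod side',(325,145,345,185),(.05,.13))
ph=blob(C,p,'phone top',(310,85,370,140),(.12,.3))
ph2=blob(S,p2,'phone side',(205,105,250,190),(.07,.3))
for n,D in(('t',ph),('s',ph2)):
    m=D[:,:2].mean(0);w,V=np.linalg.eigh(np.cov((D[:,:2]-m).T));print(n,m.round(4),w**.5,V[:,1],np.degrees(np.arctan2(V[1,1],V[0,1])))
# crops
a=cv2.resize(p[75:275,310:400],None,fx=4,fy=4,interpolation=cv2.INTER_CUBIC)[:600*1]
b=cv2.resize(p[205:245,195:240],None,fx=5,fy=5,interpolation=cv2.INTER_CUBIC)
c=cv2.resize(p2[100:200,200:270],None,fx=4,fy=4,interpolation=cv2.INTER_CUBIC)
e=cv2.resize(p2[145:200,295:375],None,fx=4,fy=4,interpolation=cv2.INTER_CUBIC)
M=np.zeros((600,800,3),np.uint8)
a=cv2.resize(p[85:235,310:400],None,fx=3.9,fy=3.9,interpolation=cv2.INTER_CUBIC)
for im,(x,y) in((a,(0,0)),(c,(355,0)),(b,(355,400))): 
    h,w=im.shape[:2];h=min(h,600-y);w=min(w,800-x);M[y:y+h,x:x+w]=im[:h,:w]
h,w=e.shape[:2];w=min(w,800-600);M[400:600,600:800]=cv2.resize(e,(200,138)).__class__((200,200,3),np.uint8) if 0 else cv2.copyMakeBorder(cv2.resize(e,(200,138)),0,62,0,0,0)
cv2.imwrite('pics/crop.png',np.clip(M*1.8,0,255).astype(np.uint8))
```

```text
spacer top 110 med [0.5312 0.1661 0.0512] min [0.517 0.152 0.043] max [0.546 0.181 0.055]
mid-rect [0.5313 0.1661 0.0486]
spacer side 182 med [0.5296 0.1734 0.0477] min [0.514 0.154 0.03 ] max [0.545 0.185 0.055]
dishes 1435 med [ 0.5087 -0.2053  0.0195] min [ 0.42  -0.269  0.006] max [ 0.603 -0.161  0.029]
rod 44 med [ 0.5108 -0.2001  0.0997] min [ 0.506 -0.208  0.052] max [ 0.517 -0.198  0.116]
rod side 78 med [ 0.5085 -0.1986  0.0839] min [ 0.504 -0.206  0.051] max [ 0.516 -0.193  0.114]
phone top 572 med [ 0.7827 -0.119   0.1595] min [ 0.758 -0.172  0.12 ] max [ 0.82  -0.083  0.201]
phone side 555 med [ 0.7822 -0.1101  0.1234] min [ 0.757 -0.169  0.07 ] max [ 0.821 -0.08   0.198]
t [ 0.7849 -0.122 ] [0.01318439 0.02226562] [-0.3007663   0.95369787] 107.50363459955591
s [ 0.7861 -0.113 ] [0.0152717  0.02153562] [-0.55045837  0.83486261] 123.39846468352063
```

View pics/crop.png

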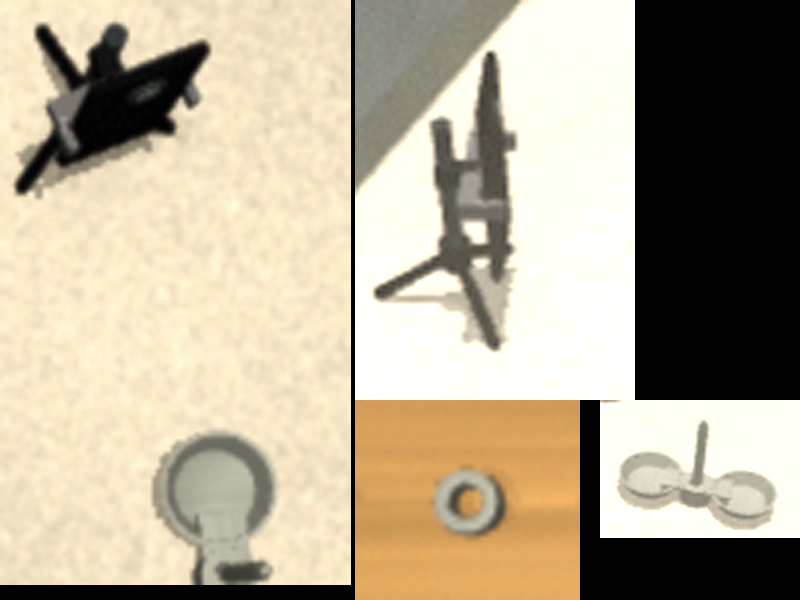

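The crop shows the lens ring on the phone's back at top-view pixel (348,108.6). The back faces the robot, and the spacer's bore points up at (217,225). I'll fit the phone's back plane, the lens and the stand yaw.

Run:
```python
from h import *
p,d=load('top');p2,d2=load('side')
C=cloud('top',d);S=cloud('side',d2)
rng=np.random.default_rng(0)
X=C[80:145,312:372].reshape(-1,3); g=p[80:145,312:372].max(-1).reshape(-1)
Y=X[(X[:,2]>.06)&(X[:,2]<.23)&(g<40)]
best=(0,)
for _ in range(500):
    a,b=Y[rng.choice(len(Y),2,False),:2]
    if np.linalg.norm(a-b)<.03: continue
    n=np.array([a[1]-b[1],b[0]-a[0]]);n/=np.linalg.norm(n)
    k=abs((Y[:,:2]-a)@n)<.002
    if k.sum()>best[0]: best=(k.sum(),k)
I=Y[best[1]];m=I.mean(0);A=np.linalg.svd(I-m,full_matrices=False)
n=A[2][2];w=np.linalg.svd(I[:,:2]-m[:2],full_matrices=False)[2];nx=w[1]*np.sign(-w[1][0])
print('plane inl',len(I),len(Y),'3d n',n.round(3),'2d n(out)',nx.round(3),'yaw of lens +x deg',np.degrees(np.arctan2(-nx[1],-nx[0])).round(2))
t=np.array([-nx[1],nx[0]]);tt=(I[:,:2]-m[:2])@t;print('width',tt.max()-tt.min(),'centre',(m[:2]+t*(tt.max()+tt.min())/2).round(4),'z',I[:,2].min(),I[:,2].max())
# lens: brighter ellipse inside dark
sub=p[100:118,338:358].astype(int).max(-1);print(sub)
print('lens depth pts',C[105:113,344:353].reshape(-1,3).mean(0).round(4))
# ray ∩ face plane for ring centre
K,T=cal('top')
def ray(uv):
    r=T[:3,:3].T@np.linalg.inv(K)@np.r_[uv,1];c=-T[:3,:3].T@T[:3,3];s=(m[:2]-c[:2])@nx/(r[:2]@nx);return c+s*r
print('lens ray-plane',ray([347.9,108.6]).round(4))
# silver spacer pixels
hsv=cv2.cvtColor(p,cv2.COLOR_BGR2HSV)[208:245,200:236];mk=(hsv[...,1]<70).astype(np.uint8)
cs,_=cv2.findContours(mk,0,2);c=max(cs,key=cv2.contourArea);(q,r)=cv2.minEnclosingCircle(c);q=np.array(q)+[200,208];print('spacer circ',q,r,onplane('top',q,.052).round(4))
# dishes yaw
D=C[190:278,340:396].reshape(-1,3);D=D[(D[:,2]>.010)&(D[:,2]<.028)]
h=np.histogram(D[:,2],9);print(h)
R=D[D[:,0]>.53];Q=D[D[:,0]<.49]
cen=[]
for G in(R,Q):
    (x,y),r=cv2.minEnclosingCircle(G[:,:2].astype(np.float32));cen.append([x,y]);print('dish',round(x,4),round(y,4),round(r,4),G.mean(0))
cen=np.array(cen);e=cen[0]-cen[1];print('mid',cen.mean(0),'sep',np.linalg.norm(e),'yaw',np.degrees(np.arctan2(e[1],e[0])))
np.savez('m.npz',m=m,nx=nx)
```

```text
plane inl 387 608 3d n [ 0.934  0.358 -0.005] 2d n(out) [-0.934 -0.358] yaw of lens +x deg 20.95
width 0.07934194214787645 centre [ 0.7782 -0.1278] z 0.060201415930874 0.19974843645470644
[[ 10  12  45 119 133 138 139 134 127 105  78  56  33  18  11  10   6   3
    6   4]
 [  9  10  28  83 126 132 126  91  62  40  26  15   9   7   7   6   5   5
    5   4]
 [ 11  11  15  45  94  78  56  33  17  10   8   7   7   5   4   4   4   2
    4   1]
 [ 12  12  18  25  35  26  14   7   7   5   5   5   4   3   4   4   3   2
    2   2]
 [  8  15  11  10  10  10   7   6   7   6   4   5   5   5   4   3   2   3
    2   4]
 [  6   8   8   7   7   6   7   6   3   5   7  10  13  15   9   2   3   3
    3   3]
 [  6   7   7   5   5   5   3   4   6  13  27  26  26  17  14   4   2   2
    3   9]
 [  6   4   4   3   2   3   6  14  24  29  29  30  31  14   7   4   3   3
    3  22]
 [  5   3   3   2   3   9  19  22  26  38  46  38  26   9   4   3   3   2
    6  22]
 [  3   2   2   2   5  14  17  25  39  34  32  21   8   4   2   2   4   9
   31  26]
 [  3   1   2   3   8  12  16  30  28  20  11   7   3   2   2 
[... 480 characters left out ...]
2   2   1   1   2   3   2   4  18  53 117
  128 127]
 [  3   2   5   2   2   3   3   3   2   3   3   6   5   3   4   9  35 101
  127 128]]
lens depth pts [ 0.7794 -0.1351  0.1617]
lens ray-plane [ 0.7813 -0.1361  0.155 ]
spacer circ [217.21232796 224.95205498] 6.541286468505859 [[0.5313 0.1653 0.052 ]]
(array([113,  72,  69,  63,  80, 199, 244, 187,  63]), array([0.01002508, 0.01201128, 0.01399748, 0.01598368, 0.01796988,
       0.01995608, 0.02194228, 0.02392847, 0.02591467, 0.02790087]))
dish 0.5651 -0.1995 0.0382 [ 0.56508001 -0.20179589  0.01959881]
dish 0.4565 -0.2094 0.0377 [ 0.45688824 -0.21157925  0.01945373]
mid [ 0.5107713  -0.20446645] sep 0.10906472331590925 yaw 5.236042482777645
```

Run:
```python
from h import *
M=np.load('m.npz');m,nx=M['m'],M['nx'];t=np.array([-nx[1],nx[0]])
L=[]
for i in range(8):
    p,d=grab('top');C=cloud('top',d);b=p.max(-1).astype(float)
    w=np.zeros_like(b);w[104:112,341:354]=b[104:112,341:354];w[w<11]=0
    v,u=np.nonzero(w);P=C[v,u];off=(P[:,:2]-m[:2])@nx
    L.append(np.r_[u.mean(),v.mean(),P.mean(0),np.median(off)])
    G=C[80:145,312:372].reshape(-1,3);g=b[80:145,312:372].reshape(-1)
    on=abs((G[:,:2]-m[:2])@nx)<.003
    k=on&(g<40)&(G[:,2]>.1); tt=(G[k,:2]-m[:2])@t; zz=G[k,2]
    top=k&(G[:,2]>.175);ta=(G[top,:2]-m[:2])@t
    L[-1]=np.r_[L[-1],np.percentile(ta,[1,99]),np.percentile(zz,99.5)]
L=np.array(L);np.set_printoptions(suppress=True,precision=4);print(L.mean(0),L.std(0));
f=L.mean(0);print('lens t',(f[2:4]-m[:2])@t)
for n in('side',):
    p2,d2=grab('side');print(proj('side',f[2:5]))
```

```text
[347.233  107.8268   0.7766  -0.1308   0.1758   0.003   -0.032    0.0338
   0.1987] [0.1268 0.055  0.0001 0.0003 0.0004 0.0001 0.0002 0.0005 0.0005]
lens t 0.0021983747172747625
[[235.3244 125.4368]]
```

Call:
jog_arm:
  commands:
    - {"dx": -0.0,"grip": 0.07}
    - {}
    - {}
    - {}
    - {}
    - {}
    - {}
    - {}
    - {}
    - {}
  grip_force: 30

```text
invalid input
```

Run:
```python
from h import *
from scipy.spatial.transform import Rotation as R
np.set_printoptions(suppress=True,precision=4)
M=np.load('m.npz');m,nx=M['m'],M['nx'];t=np.array([-nx[1],nx[0]])
p,d=load('top');C=cloud('top',d);b=p.max(-1)
print('off mm');print(((C[102:114,340:356,:2]-m[:2])@nx*1000).round().astype(int))
print('z mm');print((C[102:114,340:356,2]*1000).round().astype(int))
print('t mm');print(((C[102:114,340:356,:2]-m[:2])@t*1000).round().astype(int))
s=env.read_state();print(s['position'],R.from_quat(s['tool_rot']).as_matrix(),s['q'],s['time'])
```

```text
off mm
[[-29 -27 -56 -26  -7  -7  -5  -4  -4  -4  -2  -1  -1   0  -1   0]
 [-26  -8  -7  -6  -5  -4  -3  -3  -2  -2  -2   0   0   1   1   0]
 [ -6  -6  -5  -4  -3  -3  -1  -1   0   0   1   0   1   1   0   0]
 [ -4  -4  -3  -2  -1  -1  -1   0   0   0   0   1   1   0   0   0]
 [ -2  -1  -1   0   0   0   0   0   2   2   2   4   3   0   0   0]
 [ -2   0   1   0   0   0   1   2   4   4   2   3   3   0   0   1]
 [  1   0   1   0   1   2   3   3   4   4   4   0   0   1   0   1]
 [  1   1   0   2   3   3   4   4   5   5   1   1   0   0   0   1]
 [  0   1   1   3   4   4   3   2   0   0   0   0   0   0   0   0]
 [  0   1   1   3   3   0   0   0   0   0   0   1   0   1   0 -22]
 [  0   0   0   0   0   0   0   0   1   1   0   0   0   0   0 -20]
 [  1   1   0   0   0   1   0   0  -1   0   0   0   0   0 -18 -17]]
z mm
[[120 124  -2 123 195 194 197 198 195 195 199 198 195 196 189 189]
 [123 192 194 196 197 196 198 195 196 195 191 194 192 191 187 180]
 [195 195 195 195 195 195 198 197 195 193 192 187 186 183 177 172]
 [197 196 196 198 197 194 192 191 187 186 182 184 177 169 167 164]
 [195 199 193 1
[... 791 characters left out ...]
24]
 [-16 -15 -12 -10  -8  -5  -2   1   2   5   8   9  12  19  23  26]
 [-16 -15 -13  -9  -6  -3  -1   0   1   5   9  12  15  22  26  28]
 [-17 -13 -11  -7  -6  -4  -2   1   3   6   9  18  21  23  28  29]
 [-16 -12  -9  -8  -6  -4  -1   1   4   7  15  19  23  25  29  32]
 [-13 -11  -8  -8  -5  -3   1   5  11  16  18  21  25  28  32  35]
 [-11  -9  -6  -6  -3   4   7  11  14  17  20  23  26  29  34  68]
 [ -9  -6  -3   0   3   7   9  12  15  18  22  25  29  33  36  68]
 [ -9  -6  -2   1   5   7  11  14  19  21  24  27  31  35  64  67]]
[0.1211 0.5108 0.2056] [[ 0.      0.2307  0.973 ]
 [ 0.      0.973  -0.2307]
 [-1.      0.      0.    ]] [ 1.338   0.1258 -0.0396  1.4054 -0.      1.5708] 0.55
```

Call:
jog_arm:
  commands:
    - {"dx": 0,"grip": 0.07}
    - {"dx": 0}
    - {"dx": 0}
    - {"dx": 0}
    - {"dx": 0}
    - {"dx": 0}
    - {"dx": 0}
    - {"dx": 0}
    - {"dx": 0}
    - {"dx": 0}
  grip_force: 30

```text
invalid input
```

Call:
jog_arm:
  commands:
    - {"dx": 0,"dy": 0,"dz": 0,"wx": 0,"wy": 0,"wz": 0,"grip": 0.085}
    - {"dx": 0,"dy": 0,"dz": 0,"wx": 0,"wy": 0,"wz": 0,"grip": 0.085}
    - {"dx": 0,"dy": -0.05,"dz": 0.04,"wx": 0,"wy": 0,"wz": 0,"grip": 0.085}
    - {"dx": 0,"dy": -0.05,"dz": 0.04,"wx": 0,"wy": 0,"wz": 0,"grip": 0.085}
    - {"dx": 0,"dy": -0.04,"dz": 0.04,"wx": 0,"wy": 0,"wz": 0,"grip": 0.085}
    - {"dx": 0,"dy": -0.04,"dz": 0.04,"wx": 0,"wy": 0,"wz": 0,"grip": 0.085}
    - {"dx": 0,"dy": -0.03,"dz": 0.04,"wx": 0,"wy": 0,"wz": 0,"grip": 0.085}
    - {"dx": 0,"dy": -0.02,"dz": 0.04,"wx": 0,"wy": 0,"wz": 0,"grip": 0.085}
    - {"dx": 0,"dy": 0,"dz": 0.04,"wx": 0,"wy": 0,"wz": 0,"grip": 0.085}
    - {"dx": 0,"dy": 0,"dz": 0.04,"wx": 0,"wy": 0,"wz": 0,"grip": 0.085}
  grip_force: 30

```text
time: 1.8
position: [0.3794, 0.2152, 0.206]
tool_rot: [0.083, 0.702, -0.082, 0.703]
ft_force: [0.5, 0.7, -0.1]
width: 0.993
```

Call:
jog_arm:
  commands:
    - {"dx": 0,"dy": -0.003,"dz": 0.04,"wx": 0,"wy": 0,"wz": 0,"grip": 0.085}
    - {"dx": 0,"dy": -0.004,"dz": 0.04,"wx": 0,"wy": 0,"wz": 0,"grip": 0.085}
    - {"dx": 0.03,"dy": -0.0065,"dz": 0.04,"wx": 0,"wy": 0,"wz": 0,"grip": 0.085}
    - {"dx": 0.03,"dy": 0,"dz": 0.039,"wx": 0,"wy": 0,"wz": 0,"grip": 0.085}
    - {"dx": 0.03,"dy": 0,"dz": 0,"wx": 0,"wy": 0,"wz": 0,"grip": 0.085}
    - {"dx": 0,"dy": 0,"dz": 0,"wx": 0,"wy": 0,"wz": 0,"grip": 0.085}
    - {"dx": 0,"dy": 0,"dz": 0,"wx": 0,"wy": 0,"wz": 0,"grip": 0.085}
    - {"dx": 0,"dy": 0,"dz": 0,"wx": 0,"wy": 0,"wz": 0,"grip": 0.085}
    - {"dx": 0,"dy": 0,"dz": 0,"wx": 0,"wy": 0,"wz": 0,"grip": 0.085}
    - {"dx": 0,"dy": 0,"dz": 0,"wx": 0,"wy": 0,"wz": 0,"grip": 0.085}

```text
time: 3.05
position: [0.5299, 0.1664, 0.1163]
tool_rot: [0.082, 0.702, -0.082, 0.703]
ft_force: [0.8, 0.1, 0.5]
width: 0.995
```

Run:
```python
from h import *
from scipy.spatial.transform import Rotation as R
np.set_printoptions(suppress=True,precision=4)
p,d=grab('top');p2,d2=grab('side')
s=env.read_state();pos=s['position'];print(pos,s['q'],R.from_quat(s['tool_rot']).as_matrix()[:,1:])
print('tcp px',proj('top',pos),proj('side',pos))
M=np.zeros((600,800,3),np.uint8)
u,v=proj('top',pos)[0].astype(int);a=cv2.resize(p[v-75:v+75,u-50:u+50],None,fx=4,fy=4);M[:,:400]=a
u,v=proj('side',pos)[0].astype(int);a=cv2.resize(p2[v-75:v+75,u-50:u+50],None,fx=4,fy=4);M[:,400:]=a
cv2.imwrite('pics/c2.png',np.clip(M*1.6,0,255).astype(np.uint8))
m=np.load('m.npz');print(m['m'],m['nx'])
```

```text
[0.5297 0.1663 0.1159] [ 0.3041  0.1962 -0.1526  1.2215  0.      0.5367] [[ 0.2305  0.9731]
 [ 0.9731 -0.2305]
 [ 0.0003  0.0004]]
tcp px [[213.7371 224.3148]] [[275.8502 247.8513]]
[ 0.7782 -0.1279  0.1376] [-0.9339 -0.3576]
```

View pics/c2.png

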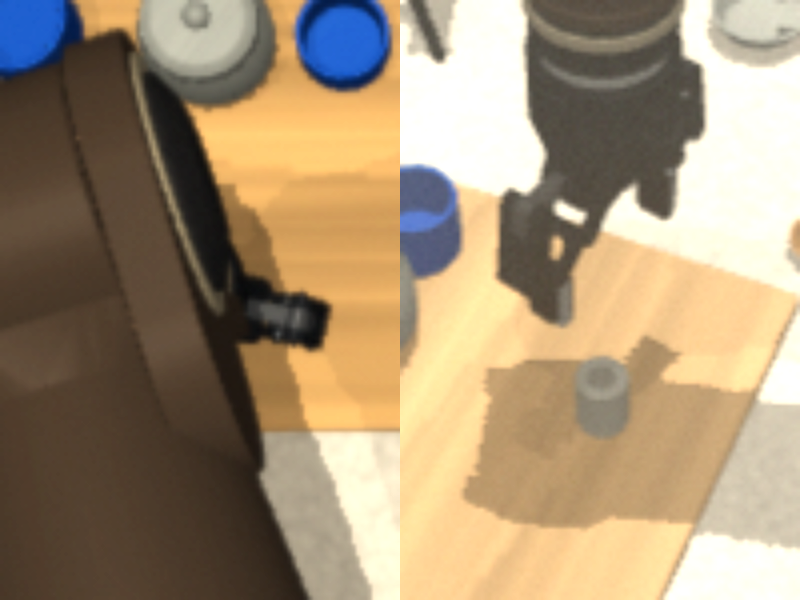

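The side view shows the open fingers straddling the spacer. Its top ring is centred at side pixel (275.3,265.8).

Run:
```python
from h import *
np.set_printoptions(suppress=True,precision=4)
p,d=load('side')
print(onplane('side',[275.3,265.8],.052))
hsv=cv2.cvtColor(p,cv2.COLOR_BGR2HSV)[255:288,262:290];mk=(hsv[...,1]<75).astype(np.uint8)
n,l,st,c=cv2.connectedComponentsWithStats(mk);i=1+st[1:,4].argmax();print(st[i],c[i]+[262,255])
ctr=c[i]+[262,255]; print(onplane('side',ctr,.035), proj('side',[.5313,.1653,.032]),proj('side',[.5313,.1653,.052]))
```

```text
[[0.5305 0.1686 0.052 ]]
[  7   6  13  21 233] [275.0472 270.7167]
[[0.5306 0.1704 0.035 ]] [[275.6386 269.7149]] [[275.5789 264.6153]]
```

Call:
jog_arm:
  commands:
    - {"dx": 0.03,"dy": 0.0005,"dz": 0.001,"wx": 0,"wy": 0,"wz": 0,"grip": 0.085}
    - {"dx": 0.03,"dy": 0,"dz": 0,"wx": 0,"wy": 0,"wz": 0,"grip": 0.085}
    - {"dx": 0.02,"dy": 0,"dz": 0,"wx": 0,"wy": 0,"wz": 0,"grip": 0.085}
    - {"dx": 0.004,"dy": 0,"dz": 0,"wx": 0,"wy": 0,"wz": 0,"grip": 0.085}
    - {"dx": 0,"dy": 0,"dz": 0,"wx": 0,"wy": 0,"wz": 0,"grip": 0.085}
    - {"dx": 0,"dy": 0,"dz": 0,"wx": 0,"wy": 0,"wz": 0,"grip": 0.02}
    - {"dx": 0,"dy": 0,"dz": 0,"wx": 0,"wy": 0,"wz": 0,"grip": 0.02}
    - {"dx": 0,"dy": 0,"dz": 0,"wx": 0,"wy": 0,"wz": 0,"grip": 0.02}
    - {"dx": 0,"dy": 0,"dz": 0,"wx": 0,"wy": 0,"wz": 0,"grip": 0.02}
    - {"dx": 0,"dy": 0,"dz": 0,"wx": 0,"wy": 0,"wz": 0,"grip": 0.02}
  grip_force: 30

```text
time: 4.4
position: [0.5308, 0.1664, 0.0317]
tool_rot: [0.082, 0.702, -0.082, 0.702]
ft_force: [0.4, -0.5, -0.3]
width: 0.232
```

The opening came to 20 mm, the commanded value, so I probably missed the 32 mm tube. I'll look.

Run:
```python
from h import *
p,d=grab('side');p2,_=grab('top')
print(proj('side',env.read_state()['position']))
cv2.imwrite('pics/c3.png',np.clip(np.hstack([cv2.resize(p[215:295,235:315],(480,480)),cv2.resize(p2[180:280,170:270],(300,480))])*1.6,0,255).astype(np.uint8))
```

```text
[[275.65439768 270.23988492]]
```

View pics/c3.png

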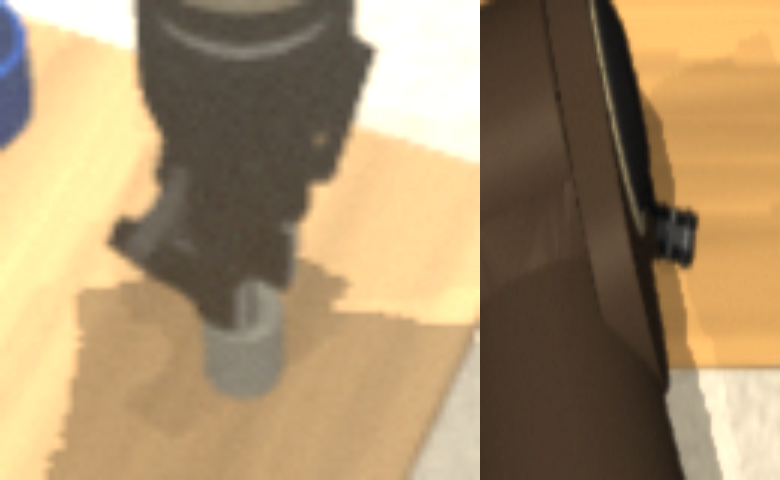

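Call:
jog_arm:
  commands:
    - {"dx": 0,"dy": 0,"dz": 0,"wx": 0,"wy": 0,"wz": 0,"grip": 0.015}
    - {"dx": 0,"dy": 0,"dz": 0,"wx": 0,"wy": 0,"wz": 0,"grip": 0.015}
    - {"dx": -0.01,"dy": 0,"dz": 0,"wx": 0,"wy": 0,"wz": 0,"grip": 0.015}
    - {"dx": -0.02,"dy": 0,"dz": 0,"wx": 0,"wy": 0,"wz": 0,"grip": 0.015}
    - {"dx": -0.02,"dy": 0,"dz": 0,"wx": 0,"wy": 0,"wz": 0,"grip": 0.015}
    - {"dx": -0.02,"dy": 0,"dz": 0,"wx": 0,"wy": 0,"wz": 0,"grip": 0.015}
    - {"dx": -0.02,"dy": 0,"dz": 0,"wx": 0,"wy": 0,"wz": 0,"grip": 0.015}
    - {"dx": -0.02,"dy": 0,"dz": 0,"wx": 0,"wy": 0,"wz": 0,"grip": 0.015}
    - {"dx": 0,"dy": 0,"dz": 0,"wx": 0,"wy": 0,"wz": 0,"grip": 0.015}
    - {"dx": 0,"dy": 0,"dz": 0,"wx": 0,"wy": 0,"wz": 0,"grip": 0.015}
  grip_force: 30

```text
time: 5.75
position: [0.5306, 0.1663, 0.1412]
tool_rot: [0.082, 0.702, -0.082, 0.702]
ft_force: [-0.4, -0.5, 0.1]
width: 0.172
```

Run:
```python
from h import *
p,d=grab('side')
u,v=proj('side',env.read_state()['position'])[0].astype(int);print(u,v)
cv2.imwrite('pics/c4.png',np.clip(cv2.resize(p[v-40:v+60,u-50:u+50],(600,600),interpolation=2)*2.2,0,255).astype(np.uint8))
```

```text
275 240
```

View pics/c4.png

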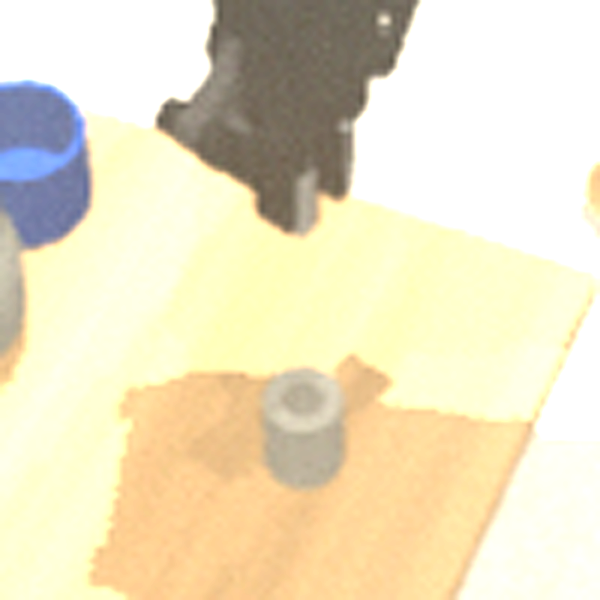

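The tube still stands untouched at crop (303,385), with the fingers nearly shut above it. I'll measure the true fingertip height from depth.

Run:
```python
from h import *
np.set_printoptions(suppress=True,precision=3)
p,d=load('side');C=cloud('side',d);X=C[195:250,245:300].reshape(-1,3);g=p[195:250,245:300].max(-1).reshape(-1)
k=(X[:,2]>.09)&(abs(X[:,1]-.166)<.09)&(abs(X[:,0]-.53)<.08);Y=X[k];o=Y[:,2].argsort()
print(len(Y),Y[o[:40:3]], env.read_state()['q'])
v,u=np.mgrid[225:245:2,266:288:2]
print((C[225:245:2,266:288:2,2]*1000).round().astype(int));print((C[225:245:2,266:288:2,1]*1000).round().astype(int))
p,d=load('top');C=cloud('top',d);X=C[170:280,170:280].reshape(-1,3);k=(X[:,2]>.03)&(X[:,2]<.12)&(X[:,1]<.3);print('top',X[k][X[k][:,2].argsort()][:30:3])
```

```text
1233 [[0.52  0.16  0.164]
 [0.522 0.182 0.167]
 [0.528 0.159 0.169]
 [0.525 0.182 0.169]
 [0.522 0.182 0.171]
 [0.52  0.161 0.172]
 [0.526 0.158 0.173]
 [0.516 0.154 0.173]
 [0.522 0.161 0.174]
 [0.517 0.162 0.174]
 [0.526 0.158 0.175]
 [0.536 0.187 0.176]
 [0.534 0.186 0.176]
 [0.522 0.182 0.177]] [ 0.304  0.192 -0.103  1.277 -0.     0.537]
[[242 238 220 218 219 215 184 192 194 188  -2]
 [239 233 227 212 214 212 180 182 190 181  -2]
 [234 226 221 214 200 202 172 176 183 173  -1]
 [ 10 223 216 197 193 196 188 171 174   0  -1]
 [ 11 184 186 191 187 187 183   9   9  12   9]
 [  8 179 178 183 180 182 176  12  11 894   9]
 [ 12   9  12 180 176 177  11  16  11  10  13]
 [  9  12  11   9  11 167  11  14  11  11   8]
 [ 10  11   8  11  11   9  11   9  10  10   9]
 [  7  10  12  11  10  10   9   7  11  10  12]]
[[214 209 193 190 189 185 158 163 162 156  -1]
 [216 210 203 190 190 187 160 160 164 156   5]
 [217 209 204 196 184 184 158 160 164 154  13]
 [ 48 211 204 188 183 184 176 161 162  22  19]
 [ 55 186 186 188 184 182 177  39  38  37  33]
 [ 59 188 185 187 184 183 177  48  45 732  40]
 [ 68  64  64 190 185 184  56  57  51  49  49]
 [ 72  72  70  66  65 182  62  62  57  55  51]
 [ 79  78  74  74  71  68  68  64  63  60  58]
 [ 83  83  82  80  77  75  72  69  69  67  66]]
top [[0.667 0.086 0.031]
 [0.662 0.15  0.037]
 [0.657 0.162 0.038]
 [0.664 0.147 0.041]
 [0.656 0.166 0.043]
 [0.656 0.164 0.044]
 [0.656 0.173 0.046]
 [0.665 0.147 0.048]
 [0.657 0.185 0.052]
 [0.657 0.182 0.053]]
```

The real fingertips sit about 25 mm above the reported TCP (z≈0.166 against 0.141), which explains the miss. I'll reopen and go down about 22 mm deeper than before.

Call:
jog_arm:
  commands:
    - {"dx": 0,"dy": 0,"dz": 0,"wx": 0,"wy": 0,"wz": 0,"grip": 0.06}
    - {"dx": 0,"dy": 0,"dz": 0,"wx": 0,"wy": 0,"wz": 0,"grip": 0.06}
    - {"dx": 0,"dy": 0,"dz": 0,"wx": 0,"wy": 0,"wz": 0,"grip": 0.06}
    - {"dx": 0.03,"dy": 0,"dz": 0,"wx": 0,"wy": 0,"wz": 0,"grip": 0.06}
    - {"dx": 0.03,"dy": 0,"dz": 0,"wx": 0,"wy": 0,"wz": 0,"grip": 0.06}
    - {"dx": 0.03,"dy": 0,"dz": 0,"wx": 0,"wy": 0,"wz": 0,"grip": 0.06}
    - {"dx": 0.02,"dy": 0,"dz": 0,"wx": 0,"wy": 0,"wz": 0,"grip": 0.06}
    - {"dx": 0.01,"dy": 0,"dz": 0,"wx": 0,"wy": 0,"wz": 0,"grip": 0.06}
    - {"dx": 0.005,"dy": 0,"dz": 0,"wx": 0,"wy": 0,"wz": 0,"grip": 0.06}
    - {"dx": 0,"dy": 0,"dz": 0,"wx": 0,"wy": 0,"wz": 0,"grip": 0.06}
  grip_force: 30

```text
time: 7.05
position: [0.5311, 0.1665, 0.0169]
tool_rot: [0.082, 0.702, -0.082, 0.702]
ft_force: [0.7, 0.7, 1.2]
width: 0.702
```

Run:
```python
from h import *
np.set_printoptions(suppress=True,precision=3)
p,d=grab('side','c5');C=cloud('side',d);X=C[195:300,235:320].reshape(-1,3)
k=(X[:,2]>.02)&(X[:,1]>.183)&(abs(X[:,1]-.166)<.06)&(abs(X[:,0]-.53)<.05);Y=X[k];o=Y[:,2].argsort()
print(len(Y),Y[o[:30:2]],env.read_state()['ft_force'])
```

```text
1957 [[0.533 0.184 0.022]
 [0.527 0.184 0.026]
 [0.53  0.183 0.031]
 [0.53  0.183 0.035]
 [0.527 0.184 0.038]
 [0.53  0.184 0.044]
 [0.527 0.183 0.048]
 [0.528 0.205 0.049]
 [0.532 0.184 0.051]
 [0.526 0.204 0.053]
 [0.532 0.207 0.053]
 [0.531 0.204 0.054]
 [0.527 0.201 0.056]
 [0.524 0.201 0.058]
 [0.542 0.206 0.058]] [ 0.129 -0.446 -0.485]
```

Call:
jog_arm:
  commands:
    - {"dx": 0.006,"dy": 0.0005,"dz": 0,"wx": 0,"wy": 0,"wz": 0,"grip": 0.06}
    - {"dx": 0.005,"dy": 0,"dz": 0,"wx": 0,"wy": 0,"wz": 0,"grip": 0.06}
    - {"dx": 0,"dy": 0,"dz": 0,"wx": 0,"wy": 0,"wz": 0,"grip": 0.06}
    - {"dx": 0,"dy": 0,"dz": 0,"wx": 0,"wy": 0,"wz": 0,"grip": 0.02}
    - {"dx": 0,"dy": 0,"dz": 0,"wx": 0,"wy": 0,"wz": 0,"grip": 0.02}
    - {"dx": 0,"dy": 0,"dz": 0,"wx": 0,"wy": 0,"wz": 0,"grip": 0.02}
    - {"dx": 0,"dy": 0,"dz": 0,"wx": 0,"wy": 0,"wz": 0,"grip": 0.02}
    - {"dx": 0,"dy": 0,"dz": 0,"wx": 0,"wy": 0,"wz": 0,"grip": 0.02}
    - {"dx": -0.002,"dy": 0,"dz": 0,"wx": 0,"wy": 0,"wz": 0,"grip": 0.02}
    - {"dx": -0.002,"dy": 0,"dz": 0,"wx": 0,"wy": 0,"wz": 0,"grip": 0.02}
  grip_force: 30

```text
time: 8.35
position: [0.5306, 0.1668, 0.0094]
tool_rot: [0.082, 0.703, -0.082, 0.702]
ft_force: [0.3, -0.4, -0.6]
width: 0.357
```

Gripped: the opening reads about 31 mm. Next I lift and carry it over towards the stand.

Call:
jog_arm:
  commands:
    - {"dx": -0.02,"dy": 0,"dz": 0,"wx": 0,"wy": 0,"wz": 0,"grip": 0.02}
    - {"dx": -0.04,"dy": 0,"dz": 0,"wx": 0,"wy": 0,"wz": 0,"grip": 0.02}
    - {"dx": -0.05,"dy": -0.02,"dz": 0,"wx": 0,"wy": 0,"wz": 0,"grip": 0.02}
    - {"dx": -0.05,"dy": -0.05,"dz": 0.01,"wx": 0,"wy": 0,"wz": 0,"grip": 0.02}
    - {"dx": 0,"dy": -0.055,"dz": 0.01,"wx": 0,"wy": 0,"wz": 0,"grip": 0.02}
    - {"dx": 0,"dy": -0.055,"dz": 0.01,"wx": 0,"wy": 0,"wz": 0,"grip": 0.02}
    - {"dx": 0,"dy": -0.055,"dz": 0.01,"wx": 0,"wy": 0,"wz": 0,"grip": 0.02}
    - {"dx": 0,"dy": -0.055,"dz": 0.01,"wx": 0,"wy": 0,"wz": 0,"grip": 0.02}
    - {"dx": 0,"dy": -0.05,"dz": 0.01,"wx": 0,"wy": 0,"wz": 0,"grip": 0.02}
    - {"dx": 0,"dy": -0.025,"dz": 0.0065,"wx": 0,"wy": 0,"wz": 0,"grip": 0.02}
  grip_force: 30

```text
time: 9.6
position: [0.511, -0.1997, 0.1632]
tool_rot: [0.083, 0.702, -0.083, 0.702]
ft_force: [0.7, -0.5, -0.3]
width: 0.362
```

Run:
```python
from h import *
np.set_printoptions(suppress=True,precision=4)
p,d=grab('side');p2,d2=grab('top')
s=env.read_state();pos=s['position'];print(pos,s['q'],s['width'])
u,v=proj('side',pos)[0].astype(int);print(u,v);x0,y0=u-55,v-50
a=cv2.resize(p[y0:y0+110,x0:x0+110],(600,600),interpolation=2)
cv2.imwrite('pics/c6.png',np.clip(a*2.,0,255).astype(np.uint8));print('org',x0,y0,600/110)
C=cloud('side',d)
def st(n,k):
    Y=C[k]; print(n,len(Y),Y.mean(0),Y.min(0),Y.max(0))
near=(np.hypot(C[...,0]-pos[0],C[...,1]-pos[1])<.035)
st('rod',near&(C[...,2]>.06)&(C[...,2]<.117));st('tube',near&(C[...,2]>.17)&(C[...,2]<.19))
for z in(.035,.06,.08,.1):
    k=near&(abs(C[...,2]-z)<.008); 
    if k.any(): st(z,k)
for z in(.166,.172,.178,.184,.19,.196,.204):
    k=near&(abs(C[...,2]-z)<.003)
    if k.any(): st(z,k)
```

```text
[ 0.5113 -0.1996  0.1629] [-0.372   0.1741 -0.076   1.3211 -0.0005 -0.1356] 0.35733424782608414
337 138
org 282 88 5.454545454545454
rod 69 [ 0.5087 -0.1988  0.0859] [ 0.503  -0.2054  0.0606] [ 0.5152 -0.1917  0.113 ]
tube 57 [ 0.5052 -0.1872  0.1793] [ 0.4942 -0.1989  0.1704] [ 0.5215 -0.1755  0.1897]
0.035 20 [ 0.5082 -0.1983  0.0346] [ 0.5028 -0.205   0.0282] [ 0.5154 -0.192   0.043 ]
0.06 20 [ 0.5089 -0.1984  0.0597] [ 0.503  -0.2028  0.0525] [ 0.5151 -0.1932  0.0674]
0.08 20 [ 0.5084 -0.1978  0.0807] [ 0.5043 -0.2015  0.0721] [ 0.514  -0.1917  0.0875]
0.1 22 [ 0.5089 -0.1999  0.1002] [ 0.5036 -0.2054  0.092 ] [ 0.5152 -0.1952  0.107 ]
0.166 1 [ 0.5014 -0.1889  0.1686] [ 0.5014 -0.1889  0.1686] [ 0.5014 -0.1889  0.1686]
0.172 23 [ 0.508  -0.1879  0.1717] [ 0.4943 -0.1989  0.1691] [ 0.5257 -0.1807  0.1747]
0.178 22 [ 0.5056 -0.1876  0.1784] [ 0.4942 -0.1976  0.176 ] [ 0.5215 -0.1802  0.1808]
0.184 12 [ 0.5018 -0.1872  0.1845] [ 0.4943 -0.1987  0.1811] [ 0.5169 -0.1812  0.1869]
0.19 16 [ 0.503  -0.1849  0.1901] [ 0.4952 -0.2043  0.1871] [ 0.5191 -0.1739  0.1927]
0.196 25 [ 0.5025 -0.1871  0.1961] [ 0.4936 -0.2154  0.1931] [ 0.5201 -0.1701  0.1989]
0.204 39 [ 0.5031 -0.1924  0.2044] [ 0.4937 -0.2201  0.2011] [ 0.5219 -0.1678  0.207 ]
```

View pics/c6.png

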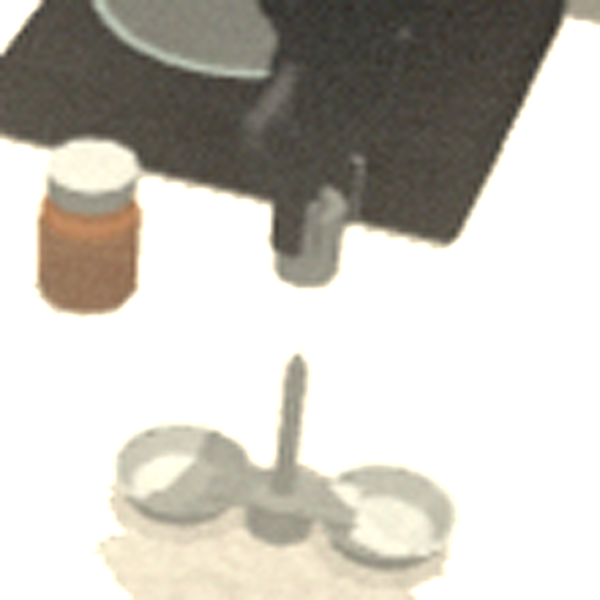

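The side crop shows the tube held at crop (307,265) over the rod tip at (296,360). I'll fit fixed-radius circles to the depth points of the tube and the rod to get their relative offset.

```bash
cat > fit.py <<'E'
from h import *
from scipy.optimize import least_squares
from scipy.spatial.transform import Rotation as R
np.set_printoptions(suppress=True,precision=4)
def fit(Y,r):
    c0=Y[:,:2].mean(0)+r*.7*np.array([.24,-.97])
    f=least_squares(lambda c:np.hypot(*(Y[:,:2]-c).T)-r,c0,loss='soft_l1',f_scale=.001);return f.x
def run(zt,N=5):
    T=[];Rr=[]
    for i in range(N):
        p,d=grab('side');C=cloud('side',d);s=env.read_state();pos=s['position']
        near=np.hypot(C[...,0]-pos[0],C[...,1]-pos[1]-.0)<.035
        bright=p.max(-1)>40
        T.append(fit(C[near&bright&(C[...,2]>zt[0])&(C[...,2]<zt[1])],.016))
        Rr.append(fit(C[near&(C[...,2]>.05)&(C[...,2]<.104)],.006))
    T=np.array(T);Rr=np.array(Rr)
    M=R.from_quat(s['tool_rot']).as_matrix();e=np.r_[Rr.mean(0)-T.mean(0),0]
    print('tcp',pos,'tube',T.mean(0),T.std(0),'rod',Rr.mean(0),Rr.std(0),'need tool',M.T@e)
    return p,d
if __name__=='__main__':
    p,d=run((.169,.186))
    C=cloud('side',d); pos=env.read_state()['position']
    # image-based: tube bottom-arc midpoint & rod centre columns
    b=p.max(-1)
    for v in (134,136,138): print(v,b[v,328:350])
    for v in (156,160,164,168,172): print(v,b[v,328:344])
E
python3 fit.py
```

```text
tcp [ 0.5117 -0.1962  0.1633] tube [ 0.5108 -0.1979] [0.0001 0.0012] rod [ 0.5096 -0.2028] [0.0002 0.0003] need tool [-0.     -0.0051 -0.    ]
134 [167 168 149 100  54  51  45  47  53  69  71  70  76  77  76  83 131 159
 160 161 165 165]
136 [161 163 164 134  74  74  72  73  73  76  77  77  74  76  75 113 154 168
 167 166 165 168]
138 [166 166 166 141  89  74  76  75  77  76  77  76  79  75  79 127 166 166
 167 163 164 162]
156 [157 157 154 155 155 146 111  80  82  83 121 155 156 157 158 159]
160 [159 160 160 159 158 130  87  81  80  98 138 158 156 156 155 157]
164 [157 160 159 157 149 115  79  80  82 124 162 157 153 156 157 157]
168 [158 160 161 161 135  91  83  82  97 138 161 160 158 160 160 160]
172 [136 155 157 146 112  80  80  80 122 159 160 159 159 159 163 163]
```

```bash
python3 -c "
from fit import *
print(env.read_state()['position'],env.read_state()['joint_vel'])
run((.169,.186),6);print(env.read_state()['position'])"
```

```text
[ 0.5117 -0.1962  0.1633] [ 0.0063 -0.0005 -0.0005 -0.0015 -0.0023 -0.0011]
tcp [ 0.5118 -0.1967  0.1635] tube [ 0.5113 -0.1964] [0.0003 0.0003] rod [ 0.5095 -0.2027] [0.0002 0.0002] need tool [ 0.     -0.0065 -0.0003]
[ 0.5118 -0.1967  0.1635]
```

Call:
jog_arm:
  commands:
    - {"dx": 0.01,"dy": -0.0065,"dz": 0,"wx": 0,"wy": 0,"wz": 0,"grip": 0.02}
    - {"dx": 0.02,"dy": 0,"dz": 0,"wx": 0,"wy": 0,"wz": 0,"grip": 0.02}
    - {"dx": 0.015,"dy": 0,"dz": 0,"wx": 0,"wy": 0,"wz": 0,"grip": 0.02}
    - {"dx": 0,"dy": 0,"dz": 0,"wx": 0,"wy": 0,"wz": 0,"grip": 0.02}
    - {"dx": 0,"dy": 0,"dz": 0,"wx": 0,"wy": 0,"wz": 0,"grip": 0.02}
    - {"dx": 0,"dy": 0,"dz": 0,"wx": 0,"wy": 0,"wz": 0,"grip": 0.02}
    - {"dx": 0,"dy": 0,"dz": 0,"wx": 0,"wy": 0,"wz": 0,"grip": 0.02}
    - {"dx": 0,"dy": 0,"dz": 0,"wx": 0,"wy": 0,"wz": 0,"grip": 0.02}
    - {"dx": 0,"dy": 0,"dz": 0,"wx": 0,"wy": 0,"wz": 0,"grip": 0.02}
    - {"dx": 0,"dy": 0,"dz": 0,"wx": 0,"wy": 0,"wz": 0,"grip": 0.02}

```text
time: 11.5
position: [0.5101, -0.2036, 0.1184]
tool_rot: [0.082, 0.702, -0.082, 0.702]
ft_force: [0.2, -0.2, 0.1]
width: 0.358
```

```bash
python3 -c "
from fit import *
p,d=run((.126,.141),6);C=cloud('side',d);pos=env.read_state()['position'];k=(np.hypot(C[...,0]-pos[0],C[...,1]-pos[1]-.0)<.035)&(C[...,2]>.116);print('tube bottom z',np.sort(C[k][:,2])[:6])
print(proj('side',[[.5095,-.2027,.11],[.5095,-.2027,.1]]))
b=p.max(-1)
for v in range(148,164,2): print(v,b[v,324:350])"
```

```text
tcp [ 0.5101 -0.2036  0.1183] tube [ 0.5097 -0.2035] [0.0004 0.0005] rod [ 0.5099 -0.2028] [0.0002 0.0003] need tool [-0.      0.0007  0.    ]
tube bottom z [0.1216 0.1241 0.1249 0.1251 0.1257 0.1261]
[[336.6321 153.599 ]
 [336.2975 156.438 ]]
148 [155 158 155 157 156 155 155 128  75  74  69  65  72  76  76  77  80  76
  78 128 168 167 168 167 169 168]
150 [154 160 159 159 159 159 157 130  81  76  77  80  77  79  77  79  81  77
  88 137 166 166 163 164 166 169]
152 [155 152 153 156 154 152 149 151 148 126 100  83  78  81  84  87  91 110
 138 159 164 169 167 166 169 168]
154 [158 156 156 156 157 159 160 156 156 150 132  97  79  96 136 158 155 154
 156 158 155 155 157 166 165 171]
156 [156 155 155 156 158 159 157 154 158 147 112  78  80  80 121 154 156 158
 159 158 160 158 157 155 158 166]
158 [154 156 158 157 155 156 155 158 157 133  89  79  79  86 131 158 157 155
 154 157 156 156 156 158 158 159]
160 [154 156 154 155 158 162 157 159 156 132  87  79  80  98 135 159 157 154
 156 156 157 154 157 156 161 158]
162 [159 156 157 156 157 158 158 157 158 127  78  78  80 109 148 156 157 158
 159 156 158 160 157 158 156 158]
```

Call:
jog_arm:
  commands:
    - {"dx": 0.006,"dy": 0.0005,"dz": 0,"wx": 0,"wy": 0,"wz": 0,"grip": 0.02}
    - {"dx": 0.006,"dy": 0,"dz": 0,"wx": 0,"wy": 0,"wz": 0,"grip": 0.02}
    - {"dx": 0.006,"dy": 0,"dz": 0,"wx": 0,"wy": 0,"wz": 0,"grip": 0.02}
    - {"dx": 0.006,"dy": 0,"dz": 0,"wx": 0,"wy": 0,"wz": 0,"grip": 0.02}
    - {"dx": 0.006,"dy": 0,"dz": 0,"wx": 0,"wy": 0,"wz": 0,"grip": 0.02}
    - {"dx": 0.01,"dy": 0,"dz": 0,"wx": 0,"wy": 0,"wz": 0,"grip": 0.02}
    - {"dx": 0.01,"dy": 0,"dz": 0,"wx": 0,"wy": 0,"wz": 0,"grip": 0.02}
    - {"dx": 0.01,"dy": 0,"dz": 0,"wx": 0,"wy": 0,"wz": 0,"grip": 0.02}
    - {"dx": 0,"dy": 0,"dz": 0,"wx": 0,"wy": 0,"wz": 0,"grip": 0.02}
    - {"dx": 0,"dy": 0,"dz": 0,"wx": 0,"wy": 0,"wz": 0,"grip": 0.02}

```text
time: 13.05
position: [0.5104, -0.2031, 0.0585]
tool_rot: [0.082, 0.702, -0.082, 0.702]
ft_force: [-0.7, -0.0, -0.8]
width: 0.359
```

Run:
```python
from h import *
np.set_printoptions(suppress=True,precision=4)
p,d=grab('side');s=env.read_state();pos=s['position'];print(pos,s['ft_force'],s['width'])
x0,y0=290,100
cv2.imwrite('pics/c7.png',np.clip(cv2.resize(p[y0:y0+110,x0:x0+110],(500,500),interpolation=2)*2.,0,255).astype(np.uint8))
```

```text
[ 0.5105 -0.2032  0.0587] [ 0.3512 -0.8896 -0.4142] 0.3605879934991081
```

View pics/c7.png

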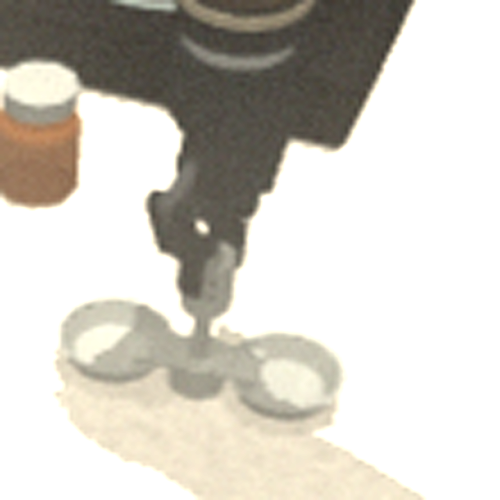

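The tube is threaded on the rod, at about (207,300) above the hub, with no force. I'll go down close to the hub and release.

Call:
jog_arm:
  commands:
    - {"dx": 0.01,"dy": 0,"dz": 0,"wx": 0,"wy": 0,"wz": 0,"grip": 0.02}
    - {"dx": 0.01,"dy": 0,"dz": 0,"wx": 0,"wy": 0,"wz": 0,"grip": 0.02}
    - {"dx": 0.008,"dy": 0,"dz": 0,"wx": 0,"wy": 0,"wz": 0,"grip": 0.02}
    - {"dx": 0.005,"dy": 0,"dz": 0,"wx": 0,"wy": 0,"wz": 0,"grip": 0.02}
    - {"dx": 0.003,"dy": 0,"dz": 0,"wx": 0,"wy": 0,"wz": 0,"grip": 0.02}
    - {"dx": 0.001,"dy": 0,"dz": 0,"wx": 0,"wy": 0,"wz": 0,"grip": 0.02}
    - {"dx": 0,"dy": 0,"dz": 0,"wx": 0,"wy": 0,"wz": 0,"grip": 0.02}
    - {"dx": 0,"dy": 0,"dz": 0,"wx": 0,"wy": 0,"wz": 0,"grip": 0.02}
    - {"dx": 0,"dy": 0,"dz": 0,"wx": 0,"wy": 0,"wz": 0,"grip": 0.02}
    - {"dx": 0,"dy": 0,"dz": 0,"wx": 0,"wy": 0,"wz": 0,"grip": 0.02}

```text
time: 14.35
position: [0.5103, -0.2031, 0.0215]
tool_rot: [0.082, 0.702, -0.082, 0.702]
ft_force: [-0.9, 0.2, -1.2]
width: 0.361
```

Call:
jog_arm:
  commands:
    - {"dx": 0,"dy": 0,"dz": 0,"wx": 0,"wy": 0,"wz": 0,"grip": 0.045}
    - {"dx": 0,"dy": 0,"dz": 0,"wx": 0,"wy": 0,"wz": 0,"grip": 0.055}
    - {"dx": 0,"dy": 0,"dz": 0,"wx": 0,"wy": 0,"wz": 0,"grip": 0.055}
    - {"dx": 0,"dy": 0,"dz": 0,"wx": 0,"wy": 0,"wz": 0,"grip": 0.055}
    - {"dx": -0.005,"dy": 0,"dz": 0,"wx": 0,"wy": 0,"wz": 0,"grip": 0.055}
    - {"dx": -0.01,"dy": 0,"dz": 0,"wx": 0,"wy": 0,"wz": 0,"grip": 0.055}
    - {"dx": -0.01,"dy": 0,"dz": 0,"wx": 0,"wy": 0,"wz": 0,"grip": 0.055}
    - {"dx": -0.01,"dy": 0,"dz": 0,"wx": 0,"wy": 0,"wz": 0,"grip": 0.055}
    - {"dx": 0,"dy": 0,"dz": 0,"wx": 0,"wy": 0,"wz": 0,"grip": 0.055}
    - {"dx": 0,"dy": 0,"dz": 0,"wx": 0,"wy": 0,"wz": 0,"grip": 0.055}

```text
time: 15.6
position: [0.5102, -0.203, 0.0563]
tool_rot: [0.082, 0.702, -0.082, 0.702]
ft_force: [-0.4, 0.4, -0.2]
width: 0.645
```

Run:
```python
from h import *
from fit import fit
np.set_printoptions(suppress=True,precision=4)
p,d=grab('side');s=env.read_state();pos=s['position'];print(pos,s['ft_force'],s['width'])
C=cloud('side',d);near=np.hypot(C[...,0]-.510,C[...,1]+.203)<.02
Y=C[near&(C[...,2]>.03)&(C[...,2]<.058)];print('tube',len(Y),fit(Y,.016),Y[:,2].max())
Y=C[near&(C[...,2]>.07)&(C[...,2]<.1)&(p.max(-1)>40)];print('rod',len(Y),fit(Y,.006) if len(Y)>5 else '')
near=np.hypot(C[...,0]-pos[0],C[...,1]-pos[1])<.06
F=C[near&(p.max(-1)<35)&(C[...,2]>.04)&(C[...,1]>-.19)];print('tip z',np.sort(F[:,2])[:12])
x0,y0=290,100
cv2.imwrite('pics/c8.png',np.clip(cv2.resize(p[y0:y0+110,x0:x0+110],(500,500),interpolation=2)*2.,0,255).astype(np.uint8))
```

```text
[ 0.51   -0.203   0.0561] [ 0.4623 -0.4546  0.0123] 0.6441481781763349
tube 81 [ 0.5098 -0.2032] 0.0577235067472761
rod 23 [ 0.5101 -0.2024]
tip z [0.2387 0.2463 0.2526 0.2533 0.2703 0.2739 0.2742 0.2746 0.275  0.2764
 0.2771 0.2782]
```

View pics/c8.png

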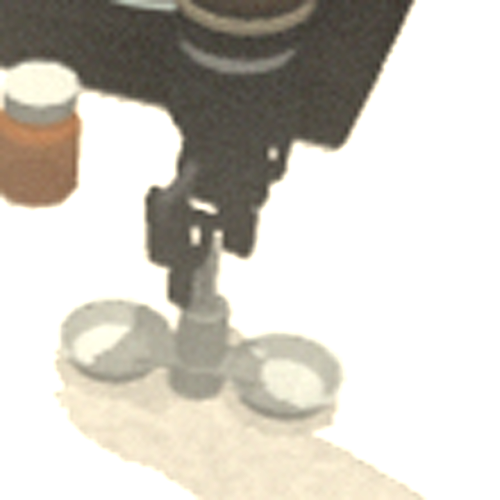

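The spacer rests on the hub at (200,340), let go, and the bare rod stands between the fingers. I'll lower 8 mm, grip the rod and lift slightly.

Call:
jog_arm:
  commands:
    - {"dx": 0.008,"dy": 0,"dz": 0,"wx": 0,"wy": 0,"wz": 0,"grip": 0.055}
    - {"dx": 0,"dy": 0,"dz": 0,"wx": 0,"wy": 0,"wz": 0,"grip": 0.03}
    - {"dx": 0,"dy": 0,"dz": 0,"wx": 0,"wy": 0,"wz": 0,"grip": 0.0}
    - {"dx": 0,"dy": 0,"dz": 0,"wx": 0,"wy": 0,"wz": 0,"grip": 0.0}
    - {"dx": 0,"dy": 0,"dz": 0,"wx": 0,"wy": 0,"wz": 0,"grip": 0.0}
    - {"dx": 0,"dy": 0,"dz": 0,"wx": 0,"wy": 0,"wz": 0,"grip": 0.0}
    - {"dx": 0,"dy": 0,"dz": 0,"wx": 0,"wy": 0,"wz": 0,"grip": 0.0}
    - {"dx": 0,"dy": 0,"dz": 0,"wx": 0,"wy": 0,"wz": 0,"grip": 0.0}
    - {"dx": -0.005,"dy": 0,"dz": 0,"wx": 0,"wy": 0,"wz": 0,"grip": 0.0}
    - {"dx": -0.01,"dy": 0,"dz": 0,"wx": 0,"wy": 0,"wz": 0,"grip": 0.0}
  grip_force: 80

```text
time: 16.9
position: [0.5097, -0.203, 0.0631]
tool_rot: [0.082, 0.703, -0.082, 0.702]
ft_force: [-0.6, 0.5, -4.0]
width: 0.113
```

Held: opening about 10–12 mm, 4 N of weight. Now I lift to lens height and start the turn of about 74°.

Call:
jog_arm:
  commands:
    - {"dx": -0.02,"dy": 0,"dz": 0,"wx": 0,"wy": 0,"wz": 0,"grip": 0.0}
    - {"dx": -0.025,"dy": 0,"dz": 0,"wx": 0,"wy": 0,"wz": 0,"grip": 0.0}
    - {"dx": -0.025,"dy": 0,"dz": 0,"wx": 3,"wy": 0,"wz": 0,"grip": 0.0}
    - {"dx": -0.025,"dy": 0,"dz": 0,"wx": 6,"wy": 0,"wz": 0,"grip": 0.0}
    - {"dx": -0.02,"dy": 0,"dz": 0,"wx": 8,"wy": 0,"wz": 0,"grip": 0.0}
    - {"dx": 0,"dy": 0,"dz": 0,"wx": 8,"wy": 0,"wz": 0,"grip": 0.0}
    - {"dx": 0,"dy": 0,"dz": 0,"wx": 8,"wy": 0,"wz": 0,"grip": 0.0}
    - {"dx": 0,"dy": 0,"dz": 0,"wx": 8,"wy": 0,"wz": 0,"grip": 0.0}
    - {"dx": 0,"dy": 0,"dz": 0,"wx": 8,"wy": 0,"wz": 0,"grip": 0.0}
    - {"dx": 0,"dy": 0,"dz": 0,"wx": 8,"wy": 0,"wz": 0,"grip": 0.0}

```text
time: 18.15
position: [0.5102, -0.2032, 0.1789]
tool_rot: [0.409, 0.577, -0.409, 0.577]
ft_force: [-0.8, -0.3, -3.6]
width: 0.114
```

Call:
jog_arm:
  commands:
    - {"dx": 0,"dy": 0,"dz": 0,"wx": 8,"wy": 0,"wz": 0,"grip": 0.0}
    - {"dx": 0,"dy": 0,"dz": 0,"wx": 6,"wy": 0,"wz": 0,"grip": 0.0}
    - {"dx": 0,"dy": 0,"dz": 0,"wx": 3.3,"wy": 0,"wz": 0,"grip": 0.0}
    - {"dx": 0,"dy": 0,"dz": 0,"wx": 0,"wy": 0,"wz": 0,"grip": 0.0}
    - {"dx": 0,"dy": 0,"dz": 0,"wx": 0,"wy": 0,"wz": 0,"grip": 0.0}
    - {"dx": 0,"dy": 0,"dz": 0,"wx": 0,"wy": 0,"wz": 0,"grip": 0.0}
    - {"dx": 0,"dy": 0,"dz": 0,"wx": 0,"wy": 0,"wz": 0,"grip": 0.0}
    - {"dx": 0,"dy": 0,"dz": 0,"wx": 0,"wy": 0,"wz": 0,"grip": 0.0}
    - {"dx": 0,"dy": 0,"dz": 0,"wx": 0,"wy": 0,"wz": 0,"grip": 0.0}
    - {"dx": 0,"dy": 0,"dz": 0,"wx": 0,"wy": 0,"wz": 0,"grip": 0.0}

```text
time: 19.4
position: [0.5102, -0.2031, 0.1784]
tool_rot: [0.49, 0.51, -0.49, 0.51]
ft_force: [-0.4, -0.1, -3.3]
width: 0.113
```

```bash
cat > chk.py <<'E'
from h import *
from fit import fit
from scipy.spatial.transform import Rotation as R
np.set_printoptions(suppress=True,precision=4)
L=np.array([.7754,-.1316,.174]);nx=np.array([-.9339,-.3576])
def chk(tag,n=5):
    A=[]
    for i in range(n):
        p,d=grab('side');s=env.read_state();pos=s['position'];C=cloud('side',d)
        zb=pos[2]-.048  # stand underside
        r=np.hypot(C[...,0]-pos[0],C[...,1]-pos[1])
        Y=C[(r<.02)&(C[...,2]>zb+.028)&(C[...,2]<zb+.062)]
        h=C[(r<.024)&(C[...,2]>zb-.02)&(C[...,2]<zb+.06)][:,2]
        D=C[(r<.11)&(r>.026)&(C[...,2]>zb-.012)&(C[...,2]<zb+.036)]
        th=np.arctan2(*(D[:,:2]-pos[:2]).T[::-1]);yaw=np.degrees(np.angle(np.mean(np.exp(2j*th)))/2)
        w=R.from_euler('z',-yaw,degrees=True).apply(D-np.r_[pos[:2],0])
        cs=[]
        for sg in(1,-1):
            g=w[w[:,0]*sg>.02];c,_=cv2.minEnclosingCircle(g[:,:2].astype(np.float32));cs.append(np.r_[c,np.percentile(g[:,2],97)])
        cs=np.array(cs);e=cs[0]-cs[1];yaw2=yaw+np.degrees(np.arctan2(e[1],e[0]));mid=R.from_euler('z',yaw,degrees=True).apply(cs.mean(0))[:2]+pos[:2]
        A.append(np.r_[fit(Y,.016),yaw,yaw2,mid,cs[:,2],np.linalg.norm(e),h.min()])
    A=np.array(A);a=A.mean(0);print('tube xy',a[:2],'yaw',a[2:4],A[:,3].std(),'dish mid',a[4:6],'rim z',a[6:8],'sep',a[8],'hub low z',a[9])
    M=R.from_quat(s['tool_rot']).as_matrix();print('tcp',pos,'q',s['q'],'down err',M[:,0],'w',s['width'],'ft',s['ft_force'],'t',s['time'])
    tgt=L[:2]+.18*nx;print('need tool yz (tube)',M[:,1:].T@np.r_[tgt-a[:2],0],'(tcp)',M[:,1:].T@np.r_[tgt-pos[:2],0],'dz world',L[2]+.004-pos[2])
    cv2.imwrite(f'pics/{tag}.png',np.clip(cv2.resize(p[50:210,200:400],(800,640)[0:2] if 0 else (750,600),interpolation=2)*2.,0,255).astype(np.uint8))
if __name__=='__main__':
    import sys;chk(sys.argv[1])
E
python3 chk.py c9
```

```text
tube xy [ 0.5083 -0.2045] yaw [-64.3508 -68.8533] 0.3619494738221044 dish mid [ 0.5079 -0.2038] rim z [0.1539 0.1539] sep 0.10994478272638415 hub low z 0.13940657149582897
tcp [ 0.5102 -0.2031  0.1784] q [-0.3788  0.1726 -0.0442  1.354   0.      1.1508] down err [ 0.  0. -1.] w 0.11563079765529304 ft [-0.4579  0.1914 -3.4334] t 19.65
need tool yz (tube) [ 0.0993 -0.0044] (tcp) [ 0.0973 -0.0031] dz world -0.0003581113591244467
```

View pics/c9.png

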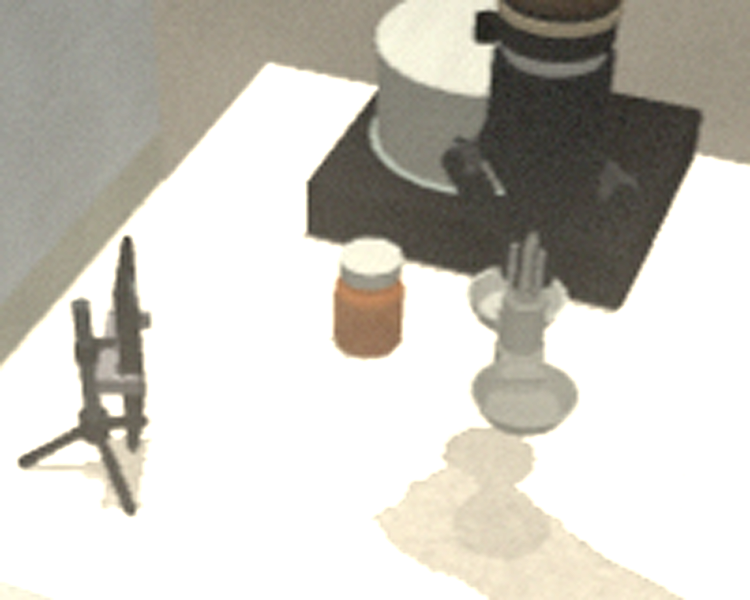

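The crop shows the stand held upright and level (both rims at z 0.154), with yaw −68.9° against the target −69.0°. Before the final shift, I'll refine the lens by averaging frames while the arm isn't hiding the phone.

Run:
```python
from h import *
np.set_printoptions(suppress=True,precision=4,linewidth=200)
P=[];D=[];P2=[];D2=[]
for i in range(16):
    p,d=grab('top');P.append(p);D.append(d)
    p,d=grab('side');P2.append(p);D2.append(d)
p=np.mean(P,0).max(-1);d=np.median(D,0).astype(float);d=np.mean(D,0)
sd=np.std(D,0);C=cloud('top',d);np.savez('avg.npz',p=p,d=d,p2=np.mean(P2,0).max(-1),d2=np.mean(D2,0))
X=C[80:145,312:372].reshape(-1,3);g=p[80:145,312:372].reshape(-1);ok=(g<8)&(X[:,2]>.07)&(X[:,2]<.185)&(sd[80:145,312:372].reshape(-1)<.006)
M=np.load('m.npz');m,nx=M['m'],M['nx']
for it in range(4):
    r=(X[:,:2]-m[:2])@nx;k=ok&(abs(r)<(.004,.002,.0015,.0015)[it]);I=X[k];m=I.mean(0);w=np.linalg.svd(I[:,:2]-m[:2],full_matrices=False)[2][1];nx=w*np.sign(-w[0])
print('yaw',np.degrees(np.arctan2(-nx[1],-nx[0])),'n',k.sum(),'m',m,'nx',nx)
t=np.array([-nx[1],nx[0]])
s=(slice(102,114),slice(340,356))
print((( C[s][...,:2]-m[:2])@nx*1000).round(1));print((C[s][...,2]*1000).round().astype(int));print(((C[s][...,:2]-m[:2])@t*1000).round().astype(int));print(p[s].round().astype(int))
# phone edges: t-extent of face
k=(abs((X[:,:2]-m[:2])@nx)<.002)&(g<15)
for z0 in np.arange(.08,.2,.02):
    q=k&(abs(X[:,2]-z0)<.01);tt=(X[q,:2]-m[:2])@t*1000;print(z0.round(2),q.sum(),np.percentile(tt,[0,2,98,100]).round(1) if q.sum() else '')
print('SIDE'); p2=np.mean(P2,0).max(-1);print(p2[112:142:2,226:246].round().astype(int))
C2=cloud('side',np.mean(D2,0));print(((C2[112:142:2,226:246,:2]-m[:2])@nx*1000).round().astype(int));print((C2[112:142:2,226:246,2]*1000).round().astype(int))
np.savez('m2.npz',m=m,nx=nx)
```

```text
yaw 21.368785057692396 n 220 m [ 0.7779 -0.1281  0.1257] nx [-0.9313 -0.3644]
[[-27.9 -27.  -56.  -25.5  -7.8  -6.8  -5.8  -5.   -4.3  -3.5  -2.7  -2.   -1.4  -0.8  -0.4  -0.1]
 [-11.   -8.6  -7.3  -6.3  -5.5  -4.7  -3.8  -3.1  -2.4  -1.6  -1.1  -0.5   0.1  -0.1  -0.   -0. ]
 [ -6.6  -6.    8.5  -4.2  -3.4  -2.8  -2.1  -1.3  12.5  -0.3  -0.1  -0.2  -0.    0.1  -0.    0. ]
 [ -4.6  -3.9  -3.2  -2.5  -1.6  12.5  -0.4   0.   -0.   -0.1   0.2   0.8  13.9   0.1  -0.1  -0.2]
 [ -2.8  -1.9  -1.2  12.5  -0.3   0.1  -0.    0.    0.8   1.7   2.3   2.7   2.9   0.1   0.1  -0.1]
 [ -0.9  -0.5   0.2   0.2  -0.   13.3   0.7  15.    2.8   3.    2.8   2.8   2.8  -0.1  13.3  -0.1]
 [ -0.1   0.1   0.   -0.1   0.7   2.    2.9   3.    3.8   4.1   4.1  -0.   13.4   0.1  -0.1  -0.1]
 [  0.    0.1   0.    1.5   2.8  16.1   3.6  17.1   3.9   3.9  13.2   0.1  -0.1  -0.1  -0.1  -0.2]
 [  0.1  -0.    1.1   2.9   2.9   4.    4.1   3.1   0.   -0.    0.   -0.1  -0.1  -0.   -0.1  -0.2]
 [ -0.   -0.    0.1   3.    3.    0.1  13.3   0.1   0.    0.    0.1  13.2  -0.1  -0.   -0.1 -21.6]
 [  0.1  -0.1  -0.    0.1  -0.  
[... 6427 characters left out ...]
  236  193  193  192  182  176  173   -2   -2   -2   -1   -2   -1   -2   -1   -1]
 [  -2  110   -1   -1   -2  187  188  186  178  170  166  138   -2   -2   -1   -1   -2   -2   -2   -2]
 [  -2   -1   -2   -2   -2  181  181  181  174  161  147  133   -2   -2   -2   -1   -2   -1   -2   -2]
 [  -2   -1   -2  122  123  174  175  174  169  157  143  129  121  121  121   -2   54   -2   -2   -1]
 [  -1   -2  122  122  122  167  168  167  165  152  138  125  114  114  115   -1   -2   -2   -1   -2]
 [  -2   -1  123  123  124  160  161  207  160  149  181  120   -1   -2   -2   -1   -3   -1   -2   54]
 [ 122  122  122  122  123  123  201  155  154  144  130  115   -2   -2   -2   -2   -1   -1   -2   -1]]
```

The averaged frames agree in both cameras:
- Phone back plane yaw is 21.4°.
- The lens ring is centred 3.3 mm off my plane origin and stands 4 mm proud.
- Lens height is about 0.173.
- The target for the spacer axis is (0.608,−0.198).

The shift is about +98 mm along tool y and −1 mm along tool z.

Call:
jog_arm:
  commands:
    - {"dx": 0,"dy": 0.005,"dz": -0.0013,"wx": 0,"wy": 0,"wz": 0,"grip": 0.0}
    - {"dx": 0,"dy": 0.012,"dz": 0,"wx": 0,"wy": 0,"wz": 0,"grip": 0.0}
    - {"dx": 0,"dy": 0.018,"dz": 0,"wx": 0,"wy": 0,"wz": 0,"grip": 0.0}
    - {"dx": 0,"dy": 0.02,"dz": 0,"wx": 0,"wy": 0,"wz": 0,"grip": 0.0}
    - {"dx": 0,"dy": 0.02,"dz": 0,"wx": 0,"wy": 0,"wz": 0,"grip": 0.0}
    - {"dx": 0,"dy": 0.014,"dz": 0,"wx": 0,"wy": 0,"wz": 0,"grip": 0.0}
    - {"dx": 0,"dy": 0.0074,"dz": 0,"wx": 0,"wy": 0,"wz": 0,"grip": 0.0}
    - {"dx": 0,"dy": 0.002,"dz": 0,"wx": 0,"wy": 0,"wz": 0,"grip": 0.0}
    - {"dx": 0,"dy": 0,"dz": 0,"wx": 0,"wy": 0,"wz": 0,"grip": 0.0}
    - {"dx": 0,"dy": 0,"dz": 0,"wx": 0,"wy": 0,"wz": 0,"grip": 0.0}

```text
time: 22.5
position: [0.6081, -0.1978, 0.1786]
tool_rot: [0.49, 0.51, -0.49, 0.51]
ft_force: [-0.0, -0.0, -3.1]
width: 0.114
```

```bash
sed -i 's/^L=.*/L=np.array([.7754,-.1327,.173]);nx=np.array([-.9313,-.3644])/' chk.py; python3 chk.py c10
python3 - <<'E'
from h import *
np.set_printoptions(suppress=True,precision=4)
d=np.mean([grab('side')[1] for _ in range(8)],0);C=cloud('side',d);m=np.load('m2.npz')
o=(C[...,:2]-m['m'][:2])@m['nx'];k=np.zeros(d.shape,bool);k[112:142,228:238]=1;k&=(abs(o)<.0035)&(C[...,2]>.14)&(C[...,2]<.19)&(o>-.001)
print('side face off',np.median(o[k]),k.sum())
E
```

```text
tube xy [ 0.6061 -0.1994] yaw [-66.9151 -69.1999] 0.3348355905066084 dish mid [ 0.606  -0.1982] rim z [0.1545 0.1543] sep 0.11040278012575262 hub low z 0.1390547658908478
tcp [ 0.6083 -0.1978  0.1786] q [-0.3143  0.3483  0.1843  1.4066 -0.      1.2154] down err [ 0.0002 -0.0001 -1.    ] w 0.11379567766368179 ft [-0.4403  0.5584 -3.3858] t 22.75
need tool yz (tube) [ 0.0017 -0.0011] (tcp) [-0.0006  0.0005] dz world -0.00157181224723707
side face off 0.0010987566878963152 54
```

View pics/c10.png

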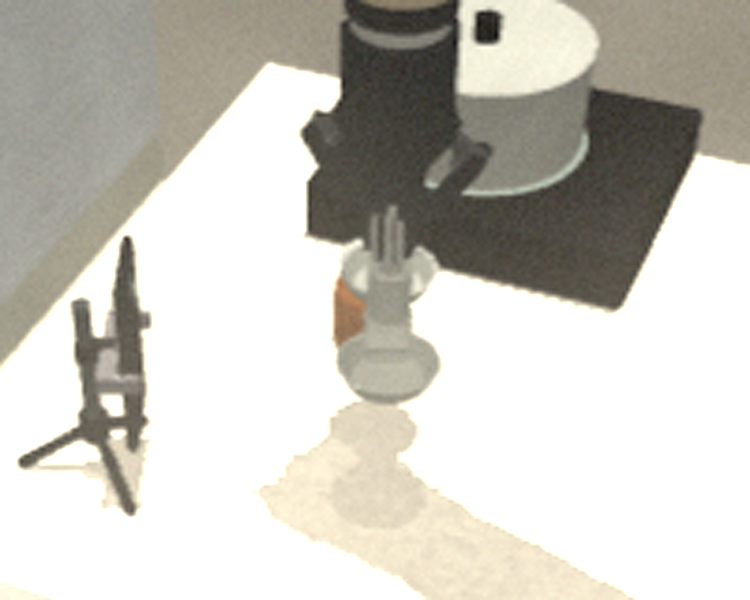

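The spacer sits within about 1 mm of the target, level, with yaw −69.2° against −68.6°. I'll make a 1 mm, 0.4° trim, let it settle and hand in.

Call:
jog_arm:
  commands:
    - {"dx": 0.001,"dy": 0.0005,"dz": 0,"wx": -0.4,"wy": 0,"wz": 0,"grip": 0.0}
    - {"dx": 0,"dy": 0,"dz": 0,"wx": 0,"wy": 0,"wz": 0,"grip": 0.0}
    - {"dx": 0,"dy": 0,"dz": 0,"wx": 0,"wy": 0,"wz": 0,"grip": 0.0}
    - {"dx": 0,"dy": 0,"dz": 0,"wx": 0,"wy": 0,"wz": 0,"grip": 0.0}
    - {"dx": 0,"dy": 0,"dz": 0,"wx": 0,"wy": 0,"wz": 0,"grip": 0.0}
    - {"dx": 0,"dy": 0,"dz": 0,"wx": 0,"wy": 0,"wz": 0,"grip": 0.0}
    - {"dx": 0,"dy": 0,"dz": 0,"wx": 0,"wy": 0,"wz": 0,"grip": 0.0}
    - {"dx": 0,"dy": 0,"dz": 0,"wx": 0,"wy": 0,"wz": 0,"grip": 0.0}
    - {"dx": 0,"dy": 0,"dz": 0,"wx": 0,"wy": 0,"wz": 0,"grip": 0.0}
    - {"dx": 0,"dy": 0,"dz": 0,"wx": 0,"wy": 0,"wz": 0,"grip": 0.0}

```text
time: 24.4
position: [0.609, -0.1977, 0.1773]
tool_rot: [0.488, 0.512, -0.488, 0.512]
ft_force: [0.2, -0.2, -3.3]
width: 0.113
```

```bash
python3 chk.py c11 && python3 -c "
from cell import env
s=env.read_state();print(s['joint_vel'].round(4),s['time']);print(env.hand_in())"
```

```text
tube xy [ 0.6071 -0.1991] yaw [-66.2389 -68.8087] 0.5439723583156378 dish mid [ 0.6068 -0.1987] rim z [0.1533 0.1529] sep 0.11045830895568239 hub low z 0.14164108438377565
tcp [ 0.609  -0.1977  0.1774] q [-0.3139  0.3497  0.1836  1.4047  0.      1.2087] down err [ 0.  0. -1.] w 0.12055227905309822 ft [ 0.7424  0.2622 -3.7703] t 24.65
need tool yz (tube) [ 0.0007 -0.0007] (tcp) [-0.0013  0.0005] dz world -0.00035632820235548257
[-0.0002 -0.0006 -0.      0.0001 -0.0004 -0.    ] 24.65
the job is handed in; nothing more can be done
None
```

The spacer is on the stand, resting on the hub and released. The stand is now held by its bare rod in front of the phone's lens, and I handed the job in at 24.65 s.

**Last checks:**
- **Position:** the spacer's axis was within about 1–1.5 mm of the target, 18 cm straight out from the lens. The spacer's middle was level with the lens to about 1 mm.
- **Pose:** both cup rims were level within 0.4 mm, and the stand's yaw was −68.8° against −68.6° wanted.
- **Hold:** the arm was still, and the force reading (about 3.5 N) matches the stand's weight.

**What failed or disagreed:**
- **Missed first grasp:** the fingers closed above the spacer without touching it, because the real fingertips sit about 25 mm above the reported tool point. I measured that offset and the second grasp held.
- **Position and lens height:** the side camera reads about 1 mm different from the top camera, and the tool pose differs from the side-camera fit by about 2 mm, so I aimed between them. My first lens height readings ran from 0.155 to 0.176 m; averaged frames from both cameras gave about 0.173 m.
- **Bystanders:** I did not re-measure the other objects at the end. The arm stayed clear of them, and no significant contact force was read.

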